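Slide the egg crate up onto its sloping stand

ROBOT

A 7-joint arm with a two-finger parallel gripper is mounted at the origin on a cart in front of the work surface, level with it; the furniture and walls round the work are solid. World frame = base frame: x ahead of the robot, y to its left, z up, the work surface at z = 0. Lengths are in m, angles in rad, forces in N, time in s.
With the tool pointing down it reaches from about 0.4 to 0.875 m from the base axis. Payload 6.5 kg.
Tool frame: the origin (TCP) lies at the very end of the fingers, on their centre line; the grasp point (between the pads) lies 19 mm behind it; z points along the fingers, y is the line along which they close (so a half turn about z gives the same grasp; the last joint's range is limited). The gripper opens to 88 mm and grips with 3 to 60 N. Pads are 18 mm wide; open, the fingers measure 123 mm over their backs; the gripper's body (75 mm by 187 mm) begins 45 mm behind the grasp point.
Start: joints at [-1.319, 0.536, -0.004, 1.538, 0.003, 1.067, -0.071], TCP at [0.203, 0.617, 0.239] pointing down, gripper open.
Joint ranges: [-2.7, 2.7], [-0.37, 2.16], [-1.27, 1.26], [0.24, 2.4], [-1.31, 4.45], [0.19, 1.91], [-2.76, 2.76]. Speed limits (rad/s): [2.39, 2.39, 3.14, 3.14, 3.14, 3.14, 3.14].

INTERFACE

Orientations are given as [roll, pitch, yaw] about the fixed x, y, z axes, in that order (R = Rz(yaw) Ry(pitch) Rx(roll)).
In Python, from station import env gives the robot as it stands. The module is installed in compiled form; this text tells all that it offers.
- The arm moves only by the shell command python3 -m inch 'ROWS' [FORCE]. ROWS is JSON, a list of rows, each an object with "rot": the turn, a rotation vector about the tool's x, y, z in rad, a list of three; "slide": the shift along the tool's x, y, z in m, a list of three; "claw": the finger opening in m, from 0 to 0.0881. In form: [{"rot": [ax, ay, az], "slide": [dx, dy, dz], "claw": claw}, ...]. A call has exactly 8 rows; each row is the pose to reach, as a shift and turn from the pose commanded when the call began, along the tool's axes at that moment; what a row does not reach only later rows make up. A row lasts 1/10 s, in which the tool goes at most 50 mm and 8.59 degrees, less where a joint would pass 70% of its speed; a pose out of reach is approached as far as the arm can. A call with a gripper value outside its range is refused whole. The fingers move at their own pace and stop on an object; FORCE is the grip in N (left out, the last holds). Time passes only in rows, so rows that repeat a pose let the fingers close, or fill a call up. It gives the time, the measured TCP pose, the force, the opening and the grip force at its end, in the units of the state.
- env.observe(): the state, without advancing time (a new reading comes with each control period).
- env.camera(name): name is "side" or "top" or "wrist"; returns a dict with "image" (420x560x3 uint8, red, green, blue), "fx", "fy", "cx", "cy" (pixels), "rvec" (rotation vector, rad) and "tvec" (3), from world to camera coordinates, as OpenCV has them; the wrist camera has in their place "T_tool_cam" (4x4, takes a point from camera to tool coordinates, whose origin is the TCP and whose axes are the flange's). Camera axes: x right, y down, z forward; pixel columns grow to the right and rows downward; lengths in m; the calibration is good to about 2 mm. A picture is of the moment at which its call begins: read the wrist's pose just before it. There is no depth.
- env.hand_in(): hands the job in; it is judged then, once.
Trained networks look in the newest picture that a camera, given by its name, has taken for a name from the list of things; names that differ only in an ending like _2 or _b are one class to them, and where a whole thing is asked for, a point or a joint stands for the part that bears it (a point fixed in the world has none). Each returns a list of dicts, best first, with "confidence" (0 to 1); they miss things now and then, are a little off and sometimes report something else, mostly with a low value. They report only what shows in the picture. A call takes as long as a camera call.
- env.outline_of(camera, query): "pixels" (420x560 bool, what is visible of it) and "box" ([left, top, width, height] in pixels, round what is visible of it).
The state is a dict: "clock": time; "qpos": joint angles; "dq": joint speeds; "tau": joint torques, N m; "ee_pos": TCP position; "tool_rot": TCP orientation; "ft_force": force on the tool from outside, world axes, zero at the start; "torque": the same for the moment, N m; "opening": finger opening in m; "gripper_force": force on a finger pad.
Only numpy, scipy, OpenCV 4.12 (cv2) and the standard library are available. Lean on these libraries where they do the work, as an engineer would, in place of code of your own. Each camera call takes 0.05 s, during which the arm holds its last target. There are 200 camera calls.

TASK

Put the wooden egg crate away on its sloping stand: square it up to the stand, slide it up the ramp with the eggs in it, and seat it so that its trailing edge has dropped fully behind the aluminium lip, where the sprung buffers at the back hold it. The lip can be clamped a little further up or down, so feel for it. Slide the crate, do not lift it; push firmly but gently (under 25 N), do not press on the egg carton, and leave the other things alone.

Things in the scene. Friction and masses are not known exactly. Their poses are not given: they have to be found in the camera images.
- egg_stand: Plywood stand fixed to the worktop. Origin: middle of the ramp's foot, z 0; x points level in the direction of the push (uphill), y to the left of it, z up. From the foot a lacquered ramp (friction about 0.25) rises at 0.2 rad to an aluminium lip, 90 mm up the slope give or take 14 mm. Sliding the crate up takes some 3 to 7 N, seating it 8 to 16 N.
- egg_stand_mouth (a point): Middle of the mouth, on the worktop 70 mm in front of the ramp's foot; axes as the stand's. Two lead-in wings, 26 mm high, narrow from 228 mm apart here to 184 mm at the foot; from there side cheeks run 184 mm apart (3 mm play each side of the crate), tops 18 mm above the ramp.
- egg_stand_deck (a point): Where the lip's inner face meets the deck if the cradle stands mid-slot; x up the slope, z square to it. Lip, deck (8 mm below the lip's top, sloping 0.2 rad too) and back form a cradle, clamped by thumbscrews anywhere within 14 mm up or down the slope of here; where is not reported. At its back two rubber buffers, 126.5 mm from the lip, on springs: 2 N to start, 2 N/mm, solid after 3 mm.
- egg_crate: Open slatted wooden crate, 128 mm along x, 178 mm along y, 56 mm high, walls 8 mm, 0.3 to 0.6 kg; loose, standing skewed in front of the ramp. Origin: centre of its underside; x points roughly to the stand, z up. The carton fills it to within 3 mm of the walls, so the walls cannot be gripped.
- crate_trailing_edge (a point): Middle of the crate's lower trailing edge (at x = -64 mm, y = 0, z = 0 of the crate): the edge that must drop behind the lip. Friction at the pushing tool can hold it up: bring it down while still pushing the crate against the buffers, e.g. by moving the tool down; if let go sooner, the buffers send it back onto the lip. Axes as the crate's.
- crate_leading_edge (a point): Middle of the crate's lower leading edge (x = +64 mm, y = 0, z = 0 of the crate). Axes as the crate's.
- egg_carton: Grey egg carton, 106 x 156 x 72 mm, 0.27 kg, loose inside the crate on its 6 mm floor, its top 78 mm above the crate's underside (22 mm above the rim). Origin: centre of its underside.
- jam_jar: Jam jar, 68 mm across, 84 mm high, bystander. Origin: centre of its underside.
- green_tin: Green food tin, 75 mm across, 58 mm high, bystander. Origin: centre of its underside.
- lemon: Lemon, 71 x 53 x 51 mm, bystander. Origin: centre of its underside.

How it is judged:
By the outcome, as a careful person would: the job done as asked, in the order asked, and still so for the second after the job is handed in, with the robot touching nothing.
It also fails if it takes over 70 s, if anything falls off the work surface, if the arm or the gripper's body presses on something with over 40 N, if the wrist force passes 120 N, or if a joint passes its speed limit or range.

## Working session

There is one attempt and no reset: what is moved stays moved. The work goes in short steps, Python scripts to look and compute and a shell command to move; the robot and the scene stay as the last step left them, time stands still between calls to the robot, and variables do not carry over. Pictures are saved under pics/ and viewed, at most 10 in all, crops included, and the job is handed in when it is done.

```bash
mkdir -p pics; python3 - <<'E'
from station import env
import cv2
s=env.observe();print({k:(v if not hasattr(v,'round') else v) for k,v in s.items()})
for n in("top","side"):
    c=env.camera(n);cv2.imwrite(f"pics/{n}0.png",c["image"][:,:,::-1]);print(n,c["fx"],c["cx"],c["cy"],c["rvec"],c["tvec"])
E
```

```text
{'clock': 0.0, 'qpos': array([-1.31919789,  0.53718311, -0.00442844,  1.5388616 ,  0.00260779,
        1.06727971, -0.07125033]), 'dq': array([ 0.00025977,  0.00128018,  0.0012415 , -0.0022135 ,  0.00113233,
        0.00100365,  0.00142236]), 'tau': array([ 1.43604539e-04, -5.70982361e+01,  9.90828797e-01, -2.51609337e+01,
       -5.61617897e-02,  1.78304402e-02,  1.41368450e-04]), 'ee_pos': array([0.20294309, 0.61686512, 0.23783268]), 'tool_rot': array([-3.13987212e+00,  1.38693994e-04,  2.82381093e+00]), 'ft_force': array([ 0.02552661, -0.93902626, -0.00701893]), 'torque': array([-0.03898407, -0.06379632, -0.01122545]), 'gripper_force': 0.0, 'opening': 0.08800783186433997}
top 476.3759771989407 281.9088555008247 207.6104400916385 [ 2.18311172 -2.22805456  0.06115999] [0.27138937 0.49208681 1.15322969]
side 436.1239041130138 285.0024947956855 207.01592314796284 [ 2.32281475  1.25552092 -0.35907393] [-0.50065968 -0.19742962  1.3436682 ]
```

View pics/top0.png

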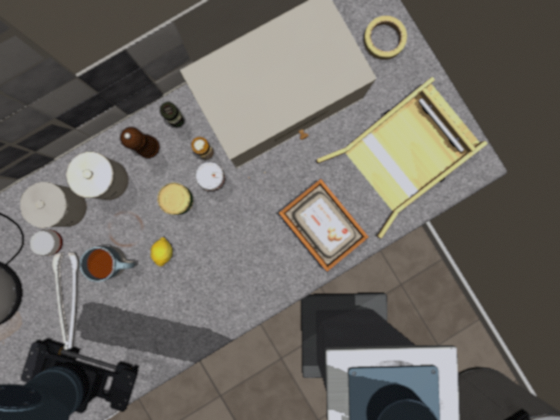

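View pics/side0.png

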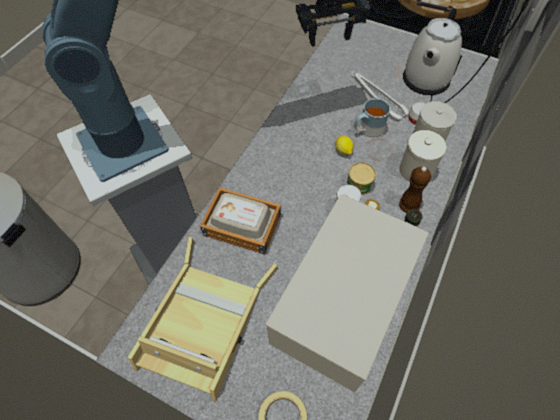

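Top view: crate at about (323,225), stand from wing tips (318,160)/(383,234) to its back at (480,145), lip strip at about (388,165); bystanders lie to the left. I'll enlarge this for measurement.

```bash
cat > h.py <<'E'
import numpy as np,cv2
from scipy.spatial.transform import Rotation as R
def px2w(c,uv,z):
    uv=np.atleast_2d(uv).astype(float)
    Rm=cv2.Rodrigues(np.array(c["rvec"]))[0];t=np.array(c["tvec"]).ravel()
    d=np.c_[(uv[:,0]-c["cx"])/c["fx"],(uv[:,1]-c["cy"])/c["fy"],np.ones(len(uv))]@Rm
    o=-Rm.T@t
    return o+d*((z-o[2])/d[:,2])[:,None]
def w2px(c,P):
    K=np.array([[c["fx"],0,c["cx"]],[0,c["fy"],c["cy"]],[0,0,1.]])
    return cv2.projectPoints(np.atleast_2d(P).astype(float),np.array(c["rvec"]),np.array(c["tvec"]),K,None)[0][:,0]
E
python3 - <<'E'
from h import *
from station import env
c=env.camera("top")
im=c["image"][70:280,270:500,::-1]
cv2.imwrite("pics/crop1.png",cv2.resize(im,(690,630),interpolation=cv2.INTER_CUBIC)) 
for q in("egg_crate","egg_stand","egg_carton","jam_jar"):
    for d in env.outline_of("top",q)[:1]:
        m=d["pixels"].astype(np.uint8)
        cn=max(cv2.findContours(m,0,1)[0],key=cv2.contourArea)
        r=cv2.minAreaRect(cn);b=cv2.boxPoints(r)
        print(q,d["confidence"],r,b.round(1).tolist(),px2w(c,b,.056).round(3).tolist())
E
```

```text
egg_stand 0.58 ((401.45257568359375, 153.7620849609375), (102.43898010253906, 143.89840698242188), 50.50041198730469) [[313.3999938964844, 160.0], [424.3999938964844, 68.5], [489.6000061035156, 147.5], [378.5, 239.0]] [[0.606, 0.186, 0.056], [0.82, -0.084, 0.056], [0.628, -0.232, 0.056], [0.417, 0.037, 0.056]]
egg_carton 0.78 ((322.60235595703125, 224.51058959960938), (67.13385772705078, 45.88773727416992), 50.90614318847656) [[283.6000061035156, 212.89999389648438], [319.20001220703125, 184.0], [361.6000061035156, 236.10000610351562], [326.0, 265.0]] [[0.483, 0.258, 0.056], [0.549, 0.173, 0.056], [0.425, 0.077, 0.056], [0.359, 0.162, 0.056]]
jam_jar 0.55 ((210.5, 176.5), (29.0, 29.0), 90.0) [[196.0, 162.0], [225.0, 162.0], [225.0, 191.0], [196.0, 191.0]] [[0.607, 0.461, 0.056], [0.605, 0.393, 0.056], [0.537, 0.394, 0.056], [0.538, 0.462, 0.056]]
```

View pics/crop1.png

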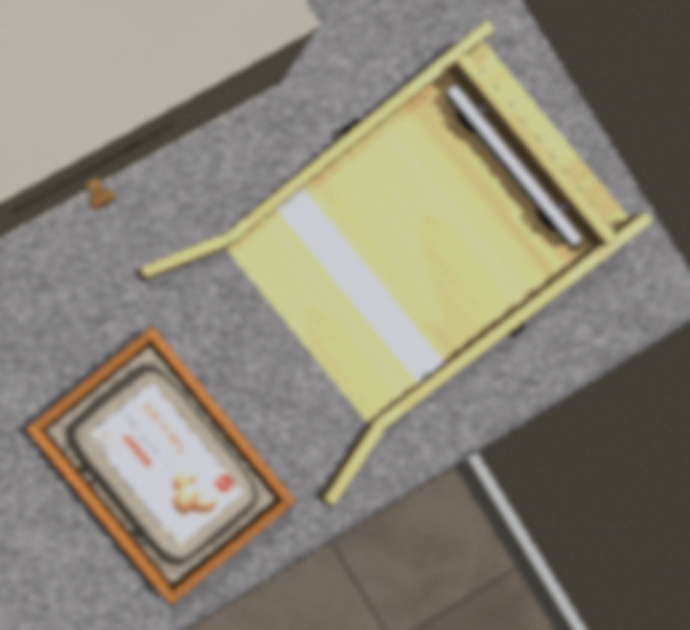

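The crop shows the crate rim corners (152,328),(293,500),(172,603),(27,430), the ramp foot (228,248)–(368,418), the wing tips (145,272)/(330,500) and the lip strip (290,200)–(430,370).

```bash
cat > m.py <<'E'
from h import *
from station import env
c=env.camera("top")
f=lambda p,z:px2w(c,np.array(p)/3+[270,70],z)
cr=f([(152,328),(293,500),(172,603),(27,430)],.056)
print("crate",cr.round(3).tolist(),cr.mean(0).round(4))
x=(cr[0]+cr[1]-cr[2]-cr[3])/2;y=(cr[0]+cr[3]-cr[1]-cr[2])/2
print(np.linalg.norm(x),np.linalg.norm(y),"yaw",np.arctan2(x[1],x[0]),np.arctan2(-y[0],y[1]))
ft=f([(228,248),(368,418)],.0);w=f([(145,272),(330,500)],.026)
print("foot",ft.round(3),ft.mean(0),"wings",w.round(3),w.mean(0))
for a in(ft,w):
    d=a[0]-a[1];print(np.linalg.norm(d),np.arctan2(-d[0],d[1]))
# side view rays: cheek straight lines
d=ft.mean(0)-w.mean(0);print("m->f",np.linalg.norm(d[:2]),np.arctan2(d[1],d[0]))
b=f([(490,28),(650,218)],.018+np.sin(.2)*.25);print("back",b.round(3),b.mean(0));d=b[0]-b[1];print(np.arctan2(-d[0],d[1]));d=b.mean(0)-ft.mean(0);print(np.linalg.norm(d[:2]),np.arctan2(d[1],d[0]))
l=f([(280,210),(415,380),(300,193),(442,360)],.018);o=ft.mean(0);e=np.array([np.cos(-.88),np.sin(-.88)])
print("lip x",[(q[:2]-o[:2])@e for q in l])
E
python3 m.py
```

```text
crate [[0.56, 0.169, 0.056], [0.423, 0.063, 0.056], [0.346, 0.159, 0.056], [0.482, 0.269, 0.056]] [0.4528 0.1651 0.056 ]
0.1251605981397708 0.1744294481778281 yaw -0.8990711702674317 -0.9006254530929189
foot [[ 0.631  0.1    0.   ]
 [ 0.488 -0.012  0.   ]] [0.55947427 0.04403218 0.        ] wings [[0.609 0.171 0.026]
 [0.422 0.027 0.026]] [0.51534296 0.09920036 0.026     ]
0.1810409853051973 -0.9073109381346083
0.2354990073571368 -0.9131643769661212
m->f 0.07064772018536883 -0.8960911324537698
back [[ 0.79  -0.1    0.068]
 [ 0.638 -0.221  0.068]] [ 0.71371239 -0.16050766  0.06766733]
-0.9024687740718317
0.25617561523862387 -0.9246931438751346
lip x [np.float64(0.05117924008401486), np.float64(0.04301327425956706), np.float64(0.07274171749804431), np.float64(0.07041624200727425)]
```

```bash
cat > go.py <<'E'
from h import *
from station import env
YS=-0.907; FOOT=np.array([.5595,.0440,0])
def stand(s,y,z,yaw=YS):
    e=np.array([np.cos(YS),np.sin(YS),0]);n=np.array([-e[1],e[0],0]);return FOOT+s*e+y*n+[0,0,z]
def delta(P,yaw,tilt):
    s=env.observe();R0=R.from_euler("xyz",s["tool_rot"])
    Rt=R.from_euler("z",yaw+np.pi)*R.from_euler("x",np.pi)*R.from_euler("y",-tilt)
    print("rot",(R0.inv()*Rt).as_rotvec().round(3).tolist(),"slide",R0.inv().apply(P-s["ee_pos"]).round(4).tolist(),"to",P.round(3))
def where():
    s=env.observe();e=np.array([np.cos(YS),np.sin(YS),0]);n=np.array([-e[1],e[0],0]);d=s["ee_pos"]-FOOT
    Rt=R.from_euler("xyz",s["tool_rot"]).as_matrix()
    y=Rt[:,1];f=s["ft_force"]
    print("t %.1f tcp s %.4f y %.4f z %.4f yaw %.3f tilt %.3f F e %.1f n %.1f z %.1f Mz %.2f"%(s["clock"],d@e,d@n,d[2],np.arctan2(-y[0],y[1]),np.arcsin(Rt[:,2]@e),f@e,f@n,f[2],s["torque"][2]))
def crate(name="top"):
    c=env.camera(name);hsv=cv2.cvtColor(c["image"],cv2.COLOR_RGB2HSV)
    m=((hsv[...,0]<18)&(hsv[...,0]>4)&(hsv[...,1]>140)&(hsv[...,2]>90)).astype(np.uint8)
    k=cv2.connectedComponentsWithStats(cv2.morphologyEx(m,cv2.MORPH_CLOSE,np.ones((3,3))))
    i=1+np.argmax(k[2][1:,4]);p=np.argwhere(k[1]==i)[:,::-1]
    W=px2w(c,p,.056)[:,:2];r=cv2.minAreaRect(W.astype(np.float32)*1000);print("crate rect",len(p),r)
    e=np.array([np.cos(YS),np.sin(YS)]);d=np.array(r[0])/1000-FOOT[:2];print("crate s,y",d@e,d@[-e[1],e[0]])
E
python3 - <<'E'
from go import *
crate();where()
delta(stand(-.265,-.010,.15),-.9,.3)
E
```

```text
crate rect 832 ((453.43304443359375, 166.6466064453125), (174.5708770751953, 126.50284576416016), 38.12963104248047)
crate s,y -0.16195276814901127 -0.007980603019194676
t 0.5 tcp s -0.6712 y 0.0726 z 0.2387 yaw -0.318 tilt 0.000 F e 0.5 n 0.4 z -0.9 Mz 0.00
rot [0.087, -0.291, 0.578] slide [-0.2918, -0.2943, 0.0887] to [0.388 0.247 0.15 ]
```

```bash
python3 -m inch '[{"rot":[0.01,-0.04,0.07],"slide":[-0.03,-0.03,0.0],"claw":0.088},{"rot":[0.02,-0.07,0.14],"slide":[-0.06,-0.06,0.01],"claw":0.088},{"rot":[0.03,-0.11,0.22],"slide":[-0.09,-0.09,0.02],"claw":0.088},{"rot":[0.04,-0.15,0.29],"slide":[-0.12,-0.12,0.03],"claw":0.088},{"rot":[0.055,-0.18,0.36],"slide":[-0.15,-0.15,0.04],"claw":0.088},{"rot":[0.065,-0.22,0.43],"slide":[-0.18,-0.18,0.05],"claw":0.088},{"rot":[0.08,-0.26,0.51],"slide":[-0.21,-0.21,0.06],"claw":0.088},{"rot":[0.087,-0.291,0.578],"slide":[-0.24,-0.24,0.07],"claw":0.088}]' && python3 - <<'E'
from go import *
where();delta(stand(-.265,-.008,.03),-.905,.3)
E
```

```text
clock: 1.25
ee_pos: [0.3566, 0.3135, 0.1686]
tool_rot: [3.14, 0.3, 2.239]
ft_force: [-0.3, -0.1, -0.2]
opening: 0.0882
gripper_force: 0.0
t 1.2 tcp s -0.3373 y 0.0062 z 0.1686 yaw -0.902 tilt 0.300 F e -0.1 n -0.3 z -0.2 Mz -0.02
rot [0.002, 0.0, 0.002] slide [-0.028, -0.0148, 0.1538] to [0.39  0.248 0.03 ]
```

```bash
python3 -m inch '[{"rot":[0.002,0,0.002],"slide":[-0.004,-0.004,0.02],"claw":0.088},{"rot":[0.002,0,0.002],"slide":[-0.008,-0.008,0.045],"claw":0.088},{"rot":[0.002,0,0.002],"slide":[-0.012,-0.012,0.07],"claw":0.088},{"rot":[0.002,0,0.002],"slide":[-0.016,-0.015,0.095],"claw":0.088},{"rot":[0.002,0,0.002],"slide":[-0.02,-0.015,0.12],"claw":0.088},{"rot":[0.002,0,0.002],"slide":[-0.024,-0.015,0.14],"claw":0.088},{"rot":[0.002,0,0.002],"slide":[-0.026,-0.015,0.155],"claw":0.088},{"rot":[0.002,0,0.002],"slide":[-0.026,-0.015,0.161],"claw":0.088}]' && python3 - <<'E'
from go import *
where();delta(stand(-.215,-.008,.022),-.907,.3)
c=env.camera("wrist");cv2.imwrite("pics/w1.png",c["image"][:,:,::-1])
E
```

```text
clock: 2.05
ee_pos: [0.3894, 0.2476, 0.0217]
tool_rot: [-3.139, 0.3, 2.239]
ft_force: [-0.4, 0.4, 0.4]
opening: 0.0878
gripper_force: 0.0
t 2.0 tcp s -0.2652 y -0.0085 z 0.0217 yaw -0.903 tilt 0.300 F e -0.5 n -0.0 z 0.4 Mz -0.02
rot [-0.001, 0.0, 0.004] slide [-0.048, 0.0003, 0.0145] to [0.421 0.208 0.022]
```

View pics/w1.png

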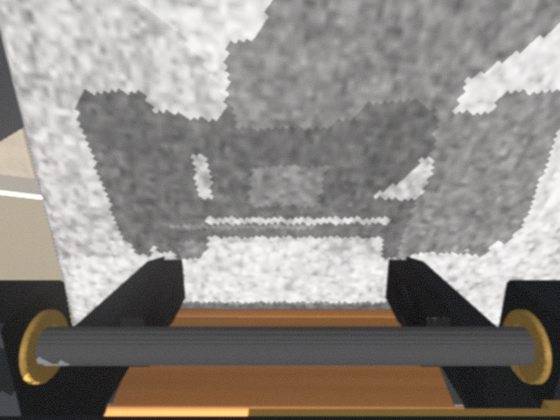

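Wrist view: the crate's trailing wall (bottom, y≈310–420) is parallel to the fingers, and both fingers fall well within its width.

```bash
python3 -m inch '[{"rot":[0,0,-0.002],"slide":[-0.010,0,0.003],"claw":0.088},{"rot":[0,0,0],"slide":[-0.019,0,0.006],"claw":0.088},{"rot":[0,0,0],"slide":[-0.025,0,0.0077],"claw":0.088},{"rot":[0,0,0],"slide":[-0.029,0,0.009],"claw":0.088},{"rot":[0,0,0],"slide":[-0.033,0.0005,0.0102],"claw":0.088},{"rot":[0,0,0],"slide":[-0.037,0.001,0.0115],"claw":0.088},{"rot":[0,0,0],"slide":[-0.041,0.0015,0.0127],"claw":0.088},{"rot":[0,0,0],"slide":[-0.045,0.002,0.0139],"claw":0.088}]' && python3 - <<'E'
from go import *
where();crate()
E
```

```text
clock: 2.9
ee_pos: [0.4194, 0.2146, 0.0226]
tool_rot: [-3.141, 0.297, 2.241]
ft_force: [-5.2, 4.5, 4.4]
opening: 0.0882
gripper_force: 3.3
t 2.9 tcp s -0.2207 y -0.0052 z 0.0226 yaw -0.901 tilt 0.297 F e -6.8 n -1.3 z 4.4 Mz -0.18
crate rect 817 ((462.5679626464844, 159.24087524414062), (174.4976348876953, 127.38355255126953), 38.28258514404297)
crate s,y -0.15049144954945085 -0.005348159033165309
```

```bash
python3 -m inch '[{"rot":[0,0,0],"slide":[-0.006,0.0007,0.0018],"claw":0.088},{"rot":[0,0,0],"slide":[-0.012,0.0014,0.0036],"claw":0.088},{"rot":[0,0,0],"slide":[-0.018,0.002,0.0055],"claw":0.088},{"rot":[0,0,0],"slide":[-0.024,0.0027,0.0073],"claw":0.088},{"rot":[0,0,0],"slide":[-0.030,0.0034,0.0091],"claw":0.088},{"rot":[0,0,0],"slide":[-0.036,0.004,0.011],"claw":0.088},{"rot":[0,0,0],"slide":[-0.042,0.0045,0.0128],"claw":0.088},{"rot":[0,0,0],"slide":[-0.048,0.005,0.0146],"claw":0.088}]' && python3 - <<'E'
from go import *
where();crate()
E
```

```text
clock: 3.75
ee_pos: [0.4547, 0.1779, 0.0226]
tool_rot: [-3.141, 0.298, 2.241]
ft_force: [-3.6, 4.2, 2.1]
opening: 0.088
gripper_force: 2.8
t 3.8 tcp s -0.1701 y -0.0000 z 0.0226 yaw -0.901 tilt 0.298 F e -5.5 n -0.2 z 2.1 Mz -0.09
crate rect 555 ((498.5882873535156, 121.47979736328125), (174.5576171875, 123.86443328857422), 38.38322830200195)
crate s,y -0.09855606238635113 -0.00024146196527182612
```

```bash
python3 - <<'E'
from go import *
c=env.camera("top")
im=c["image"][70:280,270:500,::-1]
cv2.imwrite("pics/crop2.png",cv2.resize(im,(690,630),interpolation=cv2.INTER_CUBIC))
E
```

```text
(no output)
```

View pics/crop2.png

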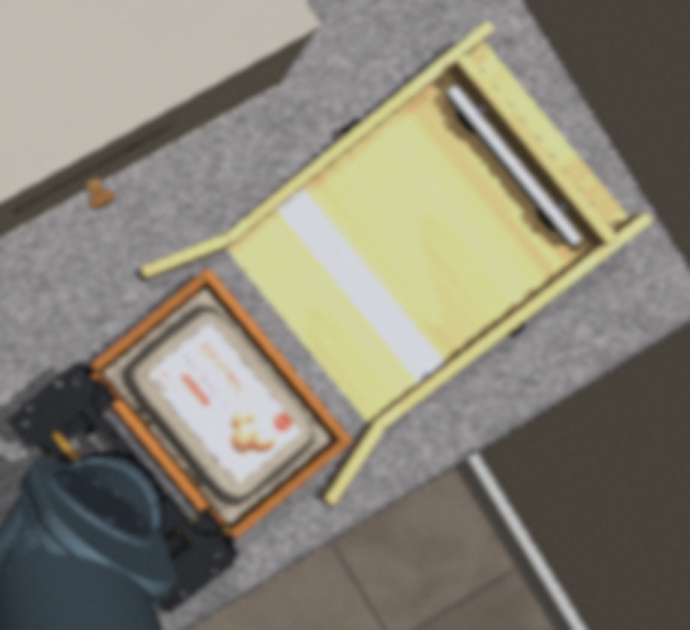

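Crate is square and centred in the wings: its leading corners at (208,270) and (350,437) lie between the cheek ends. Pushing on.

```bash
python3 -m inch '[{"rot":[0,0,0],"slide":[-0.006,0,0.0018],"claw":0.088},{"rot":[0,0,0],"slide":[-0.012,0,0.0036],"claw":0.088},{"rot":[0,0,0],"slide":[-0.018,0,0.0055],"claw":0.088},{"rot":[0,0,0],"slide":[-0.024,0,0.0073],"claw":0.088},{"rot":[0,0,0],"slide":[-0.030,0,0.0091],"claw":0.088},{"rot":[0,0,0],"slide":[-0.036,0,0.011],"claw":0.088},{"rot":[0,0,0],"slide":[-0.042,0,0.0128],"claw":0.088},{"rot":[0,0,0],"slide":[-0.048,0,0.0146],"claw":0.088}]' && python3 - <<'E'
from go import *
where();crate()
E
```

```text
clock: 4.65
ee_pos: [0.4862, 0.1372, 0.0229]
tool_rot: [-3.14, 0.299, 2.24]
ft_force: [-1.7, 3.9, -1.2]
opening: 0.0879
gripper_force: 2.1
t 4.7 tcp s -0.1186 y -0.0004 z 0.0229 yaw -0.902 tilt 0.299 F e -4.1 n 1.0 z -1.2 Mz 0.01
crate rect 567 ((531.6513061523438, 77.04779052734375), (178.29379272460938, 120.74378204345703), 39.621009826660156)
crate s,y -0.04318828847586485 -0.0015741493846377803
```

```bash
python3 -m inch '[{"rot":[0,0,0],"slide":[-0.006,0,0.0018],"claw":0.088},{"rot":[0,0,0],"slide":[-0.012,0,0.0036],"claw":0.088},{"rot":[0,0,0],"slide":[-0.018,0,0.0055],"claw":0.088},{"rot":[0,0,0],"slide":[-0.024,0,0.0073],"claw":0.088},{"rot":[0,0,0],"slide":[-0.030,0,0.0091],"claw":0.088},{"rot":[0,0,0],"slide":[-0.036,0,0.011],"claw":0.088},{"rot":[0,0,0],"slide":[-0.042,0,0.0128],"claw":0.088},{"rot":[0,0,0],"slide":[-0.048,0,0.0146],"claw":0.088}]' && python3 - <<'E'
from go import *
where();crate()
E
```

```text
clock: 5.5
ee_pos: [0.5174, 0.097, 0.023]
tool_rot: [-3.14, 0.3, 2.239]
ft_force: [-1.9, 3.1, -3.0]
opening: 0.0877
gripper_force: 1.9
t 5.5 tcp s -0.0677 y -0.0005 z 0.0230 yaw -0.903 tilt 0.300 F e -3.6 n 0.4 z -3.0 Mz -0.01
crate rect 560 ((563.5477905273438, 36.78184509277344), (178.52479553222656, 116.07948303222656), 38.35161590576172)
crate s,y 0.008179334607238 -0.0012589097667471119
```

```bash
python3 -m inch '[{"rot":[0,0,0],"slide":[-0.006,0,0.0018],"claw":0.088},{"rot":[0,0,0],"slide":[-0.012,0,0.0036],"claw":0.088},{"rot":[0,0,0],"slide":[-0.018,0,0.0055],"claw":0.088},{"rot":[0,0,0],"slide":[-0.024,0,0.0073],"claw":0.088},{"rot":[0,0,0],"slide":[-0.030,0,0.0091],"claw":0.088},{"rot":[0,0,0],"slide":[-0.036,0,0.011],"claw":0.088},{"rot":[0,0,0],"slide":[-0.042,0,0.0128],"claw":0.088},{"rot":[0,0,0],"slide":[-0.048,0,0.0146],"claw":0.088}]' && python3 - <<'E'
from go import *
where();crate()
E
```

```text
clock: 6.35
ee_pos: [0.5485, 0.058, 0.0234]
tool_rot: [-3.14, 0.299, 2.239]
ft_force: [-2.5, 3.6, -1.3]
opening: 0.088
gripper_force: 2.2
t 6.3 tcp s -0.0178 y -0.0000 z 0.0234 yaw -0.903 tilt 0.299 F e -4.4 n 0.2 z -1.3 Mz 0.00
crate rect 559 ((595.7828979492188, -3.2236175537109375), (179.39016723632812, 113.51539611816406), 37.922725677490234)
crate s,y 0.05955041564210237 -0.00051646423441511
```

```bash
python3 -m inch '[{"rot":[0,0,0],"slide":[-0.005,0,0.0015],"claw":0.088},{"rot":[0,0,0],"slide":[-0.010,0,0.003],"claw":0.088},{"rot":[0,0,0],"slide":[-0.015,0,0.0035],"claw":0.088},{"rot":[0,0,0],"slide":[-0.020,0,0.004],"claw":0.088},{"rot":[0,0,0],"slide":[-0.025,0,0.0045],"claw":0.088},{"rot":[0,0,0],"slide":[-0.030,0,0.005],"claw":0.088},{"rot":[0,0,0],"slide":[-0.035,0,0.0055],"claw":0.088},{"rot":[0,0,0],"slide":[-0.040,0,0.006],"claw":0.088}]' && python3 - <<'E'
from go import *
where();crate()
E
```

```text
clock: 7.2
ee_pos: [0.5734, 0.0273, 0.0297]
tool_rot: [-3.141, 0.299, 2.24]
ft_force: [-2.3, 1.3, -2.5]
opening: 0.0883
gripper_force: 1.6
t 7.2 tcp s 0.0217 y 0.0007 z 0.0297 yaw -0.902 tilt 0.299 F e -2.4 n -1.0 z -2.5 Mz 0.01
crate rect 581 ((623.1971435546875, -38.23130798339844), (179.74880981445312, 113.36011505126953), 38.37635803222656)
crate s,y 0.10401476826580774 -0.0004920287565816986
```

```bash
python3 -m inch '[{"rot":[0,0,0],"slide":[-0.004,0,0.0004],"claw":0.088},{"rot":[0,0,0],"slide":[-0.008,0,0.0008],"claw":0.088},{"rot":[0,0,0],"slide":[-0.012,0,0.0012],"claw":0.088},{"rot":[0,0,0],"slide":[-0.016,0,0.0016],"claw":0.088},{"rot":[0,0,0],"slide":[-0.020,0,0.002],"claw":0.088},{"rot":[0,0,0],"slide":[-0.024,0,0.0024],"claw":0.088},{"rot":[0,0,0],"slide":[-0.028,0,0.0028],"claw":0.088},{"rot":[0,0,0],"slide":[-0.032,0,0.0032],"claw":0.088}]' && python3 - <<'E'
from go import *
where()
c=env.camera("side");cv2.imwrite("pics/s2.png",cv2.resize(c["image"][170:400,110:310,::-1],(600,690)[:1]+(600,)))
E
```

```text
clock: 8.05
ee_pos: [0.5928, 0.002, 0.0359]
tool_rot: [-3.14, 0.299, 2.239]
ft_force: [-2.4, 2.6, -2.3]
opening: 0.0884
gripper_force: 1.7
t 8.1 tcp s 0.0536 y 0.0003 z 0.0359 yaw -0.903 tilt 0.299 F e -3.5 n -0.3 z -2.3 Mz 0.00
```

View pics/s2.png

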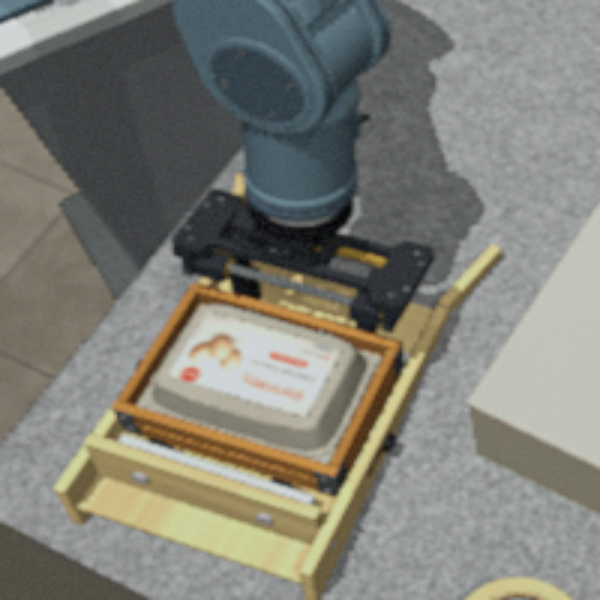

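Side view: crate flat on the ramp between the cheeks, with a gap of about 1–2 cm between its leading wall (lower edge about y=430–490) and the buffer bar.

```bash
python3 -m inch '[{"rot":[0,0,0],"slide":[-0.002,0,0.0002],"claw":0.088},{"rot":[0,0,0],"slide":[-0.004,0,0.0004],"claw":0.088},{"rot":[0,0,0],"slide":[-0.006,0,0.0006],"claw":0.088},{"rot":[0,0,0],"slide":[-0.008,0,0.0008],"claw":0.088},{"rot":[0,0,0],"slide":[-0.010,0,0.001],"claw":0.088},{"rot":[0,0,0],"slide":[-0.012,0,0.0012],"claw":0.088},{"rot":[0,0,0],"slide":[-0.013,0,0.0013],"claw":0.088},{"rot":[0,0,0],"slide":[-0.014,0,0.0014],"claw":0.088}]' && python3 - <<'E'
from go import *
where()
E
```

```text
clock: 8.9
ee_pos: [0.5992, -0.0055, 0.0374]
tool_rot: [-3.14, 0.295, 2.241]
ft_force: [-9.2, 10.8, -2.1]
opening: 0.0878
gripper_force: 7.3
t 8.9 tcp s 0.0634 y 0.0008 z 0.0374 yaw -0.901 tilt 0.295 F e -14.2 n -0.6 z -2.1 Mz -0.40
```

```bash
python3 -m inch '[{"rot":[0,0,0],"slide":[-0.0005,0,0],"claw":0.088},{"rot":[0,0,0],"slide":[-0.001,0,0],"claw":0.088},{"rot":[0,0,0],"slide":[-0.001,0,0.001],"claw":0.088},{"rot":[0,0,0],"slide":[-0.001,0,0.002],"claw":0.088},{"rot":[0,0,0],"slide":[-0.001,0,0.003],"claw":0.088},{"rot":[0,0,0],"slide":[-0.001,0,0.004],"claw":0.088},{"rot":[0,0,0],"slide":[-0.001,0,0.005],"claw":0.088},{"rot":[0,0,0],"slide":[-0.001,0,0.006],"claw":0.088}]' && python3 - <<'E'
from go import *
where()
E
```

```text
clock: 9.7
ee_pos: [0.5998, -0.0064, 0.031]
tool_rot: [-3.139, 0.293, 2.241]
ft_force: [-9.4, 12.7, -5.9]
opening: 0.0878
gripper_force: 8.1
t 9.7 tcp s 0.0645 y 0.0007 z 0.0310 yaw -0.901 tilt 0.293 F e -15.7 n 0.4 z -5.9 Mz -0.53
```

```bash
python3 -m inch '[{"rot":[0,0,0.003],"slide":[0,0,0.001],"claw":0.088},{"rot":[0,0,0.006],"slide":[0,0,0.002],"claw":0.088},{"rot":[0,0,0.006],"slide":[0,0,0.003],"claw":0.088},{"rot":[0,0,0.006],"slide":[0,0,0.004],"claw":0.088},{"rot":[0,0,0.006],"slide":[0,0,0.005],"claw":0.088},{"rot":[0,0,0.006],"slide":[0,0,0.006],"claw":0.088},{"rot":[0,0,0.006],"slide":[0,0,0.006],"claw":0.088},{"rot":[0,0,0.006],"slide":[0,0,0.006],"claw":0.088}]' && python3 - <<'E'
from go import *
where();crate()
c=env.camera("side");cv2.imwrite("pics/s3.png",cv2.resize(c["image"][170:400,110:310,::-1],(600,690)))
E
```

```text
clock: 10.5
ee_pos: [0.6013, -0.0066, 0.0265]
tool_rot: [3.141, 0.293, 2.236]
ft_force: [-13.7, 16.6, 8.2]
opening: 0.0883
gripper_force: 9.8
t 10.5 tcp s 0.0656 y 0.0017 z 0.0265 yaw -0.905 tilt 0.293 F e -21.5 n -0.6 z 8.2 Mz -0.59
crate rect 549 ((374.36053466796875, 687.4683837890625), (53.108585357666016, 62.69218063354492), 89.70069122314453)
crate s,y -0.6209001859280253 0.25062151079682293
```

```bash
python3 - <<'E'
import cv2;a=cv2.imread("pics/s3.png");cv2.imwrite("pics/s3b.png",cv2.resize(a,(520,598)))
E
```

```text
(no output)
```

View pics/s3b.png

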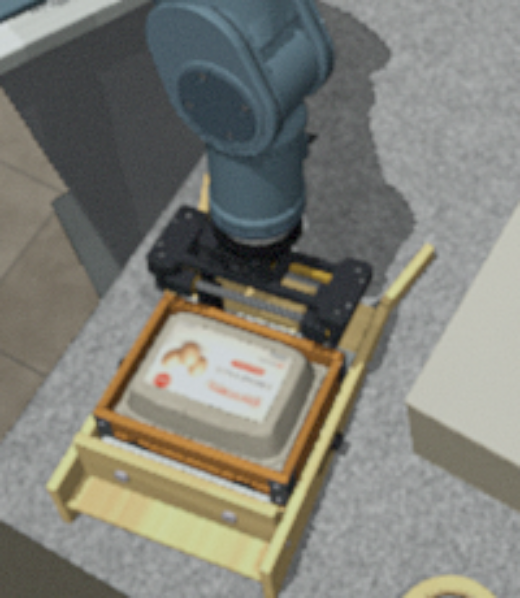

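The crate is now close against the back bar. Backing off slowly while watching the force, to see whether it stays.

```bash
python3 -m inch '[{"rot":[0,0,0],"slide":[0.001,0,0],"claw":0.088},{"rot":[0,0,0],"slide":[0.0015,0,0],"claw":0.088},{"rot":[0,0,0],"slide":[0.002,0,0],"claw":0.088},{"rot":[0,0,0],"slide":[0.0025,0,0],"claw":0.088},{"rot":[0,0,0],"slide":[0.003,0,0],"claw":0.088},{"rot":[0,0,0],"slide":[0.003,0,0],"claw":0.088},{"rot":[0,0,0],"slide":[0.003,0,0],"claw":0.088},{"rot":[0,0,0],"slide":[0.003,0,0],"claw":0.088}]' && python3 -c "
from go import *
where()"; python3 -m inch '[{"rot":[0,0,0],"slide":[0.001,0,0],"claw":0.088},{"rot":[0,0,0],"slide":[0.0015,0,0],"claw":0.088},{"rot":[0,0,0],"slide":[0.002,0,0],"claw":0.088},{"rot":[0,0,0],"slide":[0.0025,0,0],"claw":0.088},{"rot":[0,0,0],"slide":[0.003,0,0],"claw":0.088},{"rot":[0,0,0],"slide":[0.003,0,0],"claw":0.088},{"rot":[0,0,0],"slide":[0.003,0,0],"claw":0.088},{"rot":[0,0,0],"slide":[0.003,0,0],"claw":0.088}]' && python3 -c "
from go import *
where()"
```

```text
clock: 11.4
ee_pos: [0.6013, -0.0065, 0.0264]
tool_rot: [3.14, 0.296, 2.235]
ft_force: [-8.7, 11.5, 7.5]
opening: 0.0878
gripper_force: 6.4
t 11.4 tcp s 0.0655 y 0.0018 z 0.0264 yaw -0.906 tilt 0.296 F e -14.5 n 0.3 z 7.5 Mz -0.27
clock: 12.2
ee_pos: [0.6012, -0.0062, 0.0263]
tool_rot: [3.139, 0.299, 2.233]
ft_force: [-4.0, 5.9, 2.6]
opening: 0.088
gripper_force: 3.1
t 12.2 tcp s 0.0652 y 0.0019 z 0.0263 yaw -0.907 tilt 0.299 F e -7.1 n 0.5 z 2.6 Mz -0.09
```

```bash
python3 -m inch '[{"rot":[0,0,0],"slide":[0.001,0,0],"claw":0.088},{"rot":[0,0,0],"slide":[0.0015,0,0],"claw":0.088},{"rot":[0,0,0],"slide":[0.002,0,0],"claw":0.088},{"rot":[0,0,0],"slide":[0.0025,0,0],"claw":0.088},{"rot":[0,0,0],"slide":[0.003,0,0],"claw":0.088},{"rot":[0,0,0],"slide":[0.003,0,0],"claw":0.088},{"rot":[0,0,0],"slide":[0.003,0,0],"claw":0.088},{"rot":[0,0,0],"slide":[0.003,0,0],"claw":0.088}]' && python3 -c "
from go import *
where()"; python3 -m inch '[{"rot":[0,0,0],"slide":[0.001,0,0],"claw":0.088},{"rot":[0,0,0],"slide":[0.002,0,0],"claw":0.088},{"rot":[0,0,0],"slide":[0.004,0,0],"claw":0.088},{"rot":[0,0,0],"slide":[0.008,0,0],"claw":0.088},{"rot":[0,0,0],"slide":[0.015,0,0],"claw":0.088},{"rot":[0,0,0],"slide":[0.025,0,0],"claw":0.088},{"rot":[0,0,0],"slide":[0.03,0,0],"claw":0.088},{"rot":[0,0,0],"slide":[0.03,0,0],"claw":0.088}]' && python3 - <<'E'
from go import *
where()
c=env.camera("side");a=c["image"][170:400,110:310,::-1]
cv2.imwrite("pics/s4.png",cv2.resize(a,(520,598),interpolation=cv2.INTER_CUBIC))
E
```

```text
clock: 13.0
ee_pos: [0.5987, -0.0061, 0.0248]
tool_rot: [3.141, 0.3, 2.233]
ft_force: [-0.0, 0.4, 0.8]
opening: 0.0881
gripper_force: 0.1
t 13.0 tcp s 0.0636 y -0.0000 z 0.0248 yaw -0.909 tilt 0.300 F e -0.4 n 0.3 z 0.8 Mz -0.02
clock: 13.8
ee_pos: [0.5802, 0.0186, 0.0154]
tool_rot: [-3.141, 0.299, 2.235]
ft_force: [0.7, 0.4, 0.2]
opening: 0.0879
gripper_force: 0.0
t 13.8 tcp s 0.0328 y 0.0006 z 0.0154 yaw -0.906 tilt 0.299 F e 0.1 n 0.8 z 0.2 Mz 0.01
```

View pics/s4.png

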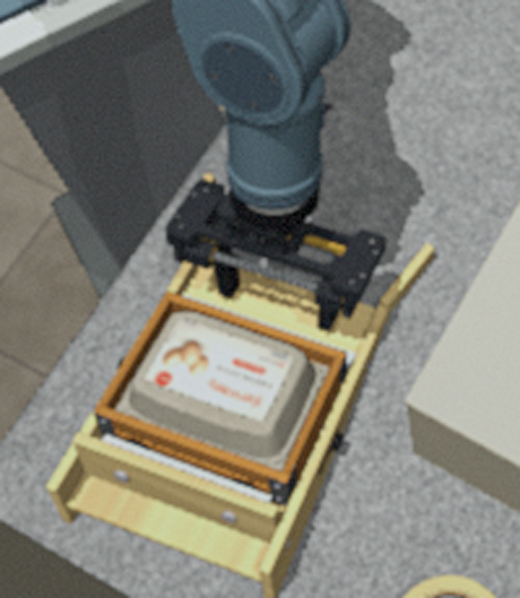

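The fingers left and the crate stayed put (trailing rim still at (170,300)–(343,355)). I'll back away and check the seat from above.

```bash
python3 -m inch '[{"rot":[0,0,0],"slide":[0.01,0,-0.01],"claw":0.088},{"rot":[0,0,0],"slide":[0.02,0,-0.03],"claw":0.088},{"rot":[0,0,0],"slide":[0.04,0,-0.06],"claw":0.088},{"rot":[0,0,0],"slide":[0.055,0,-0.09],"claw":0.088},{"rot":[0,0,0],"slide":[0.07,0,-0.12],"claw":0.088},{"rot":[0,0,0],"slide":[0.09,0,-0.15],"claw":0.088},{"rot":[0,0,0],"slide":[0.11,0,-0.17],"claw":0.088},{"rot":[0,0,0],"slide":[0.12,0,-0.17],"claw":0.088}]' && python3 - <<'E'
from go import *
where();crate()
# expected rim outer corners for seated vs on-lip, compared with mask corners in both cameras
L=.0735;e=np.array([np.cos(YS),np.sin(YS),0]);n=np.array([-e[1],e[0],0]);k=np.array([0,0,1.])
def corners(s0,h0,t,w=56):
    u=np.cos(t)*e+np.sin(t)*k;v=-np.sin(t)*e+np.cos(t)*k
    us=np.cos(.2)*e+np.sin(.2)*k;vs=-np.sin(.2)*e+np.cos(.2)*k
    b=FOOT+s0*us+h0*vs
    return [b+a*u+y*n+.056*v for a in(0,.128) for y in(.089,-.089)]
for cam in("side","top"):
    c=env.camera(cam)
    for nm,a in(("seat",(L,-.008,.2)),("lip",(L-.002,0,.2-.0625))):
        print(cam,nm,w2px(c,corners(*a)).round(1).tolist())
    x,y=(120,180) if cam=="side" else (330,90)
    cv2.imwrite(f"pics/{cam}5.png",cv2.resize(c["image"][y:y+150,x:x+160,::-1],(640,600),interpolation=cv2.INTER_CUBIC))
E
```

```text
clock: 14.65
ee_pos: [0.4794, 0.1504, 0.145]
tool_rot: [3.136, 0.298, 2.235]
ft_force: [0.7, -0.2, 0.1]
opening: 0.0878
gripper_force: 0.0
t 14.7 tcp s -0.1331 y 0.0025 z 0.1450 yaw -0.905 tilt 0.298 F e 0.6 n 0.4 z 0.1 Mz 0.03
crate rect 934 ((641.9746704101562, -62.39354705810547), (180.73318481445312, 137.2945556640625), 37.656768798828125)
crate s,y 0.13461542233295984 -0.0005883748703503222
side seat [[244.4, 303.6], [175.1, 280.4], [221.6, 353.7], [147.1, 326.9]]
side lip [[244.1, 302.4], [174.4, 279.1], [221.4, 354.2], [146.8, 327.4]]
top seat [[370.7, 132.3], [419.2, 190.9], [414.7, 96.1], [464.2, 155.6]]
top lip [[371.4, 131.7], [420.2, 190.7], [415.1, 95.7], [464.7, 155.3]]
```

View pics/side5.png

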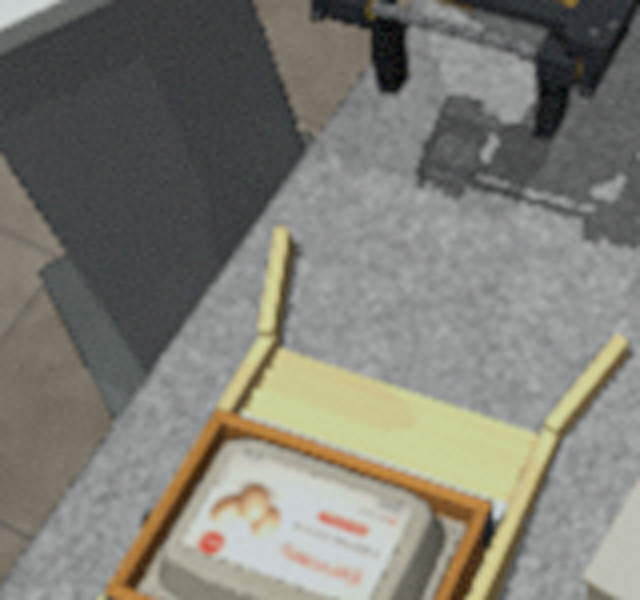

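View pics/top5.png

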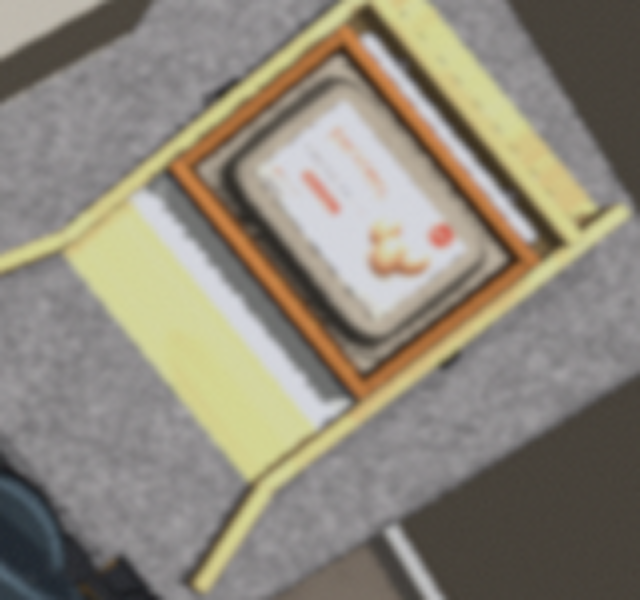

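The image can't resolve the 8 mm drop, so I'll feel for the height of the crate's trailing rim, lightly and clear of the carton.

```bash
python3 - <<'E'
from go import *
delta(stand(.060,0,.085),-.907,.3)
E
```

```text
rot [-0.001, -0.0, -0.0] slide [-0.165, 0.0, 0.1111] to [ 0.596 -0.003  0.085]
```

```bash
python3 -m inch '[{"rot":[0,0,0],"slide":[-0.03,0,0.02],"claw":0.088},{"rot":[0,0,0],"slide":[-0.06,0,0.04],"claw":0.088},{"rot":[0,0,0],"slide":[-0.09,0,0.06],"claw":0.088},{"rot":[0,0,0],"slide":[-0.12,0,0.08],"claw":0.088},{"rot":[0,0,0],"slide":[-0.145,0,0.097],"claw":0.088},{"rot":[0,0,0],"slide":[-0.16,0,0.107],"claw":0.088},{"rot":[0,0,0],"slide":[-0.165,0,0.111],"claw":0.088},{"rot":[0,0,0],"slide":[-0.165,0,0.111],"claw":0.088}]' && python3 - <<'E'
from go import *
where();delta(stand(.060,0,.072),-.907,.3)
E
```

```text
clock: 15.6
ee_pos: [0.5963, -0.0051, 0.0846]
tool_rot: [-3.14, 0.299, 2.231]
ft_force: [-0.9, 0.3, 0.3]
opening: 0.088
gripper_force: 0.0
t 15.6 tcp s 0.0613 y -0.0012 z 0.0846 yaw -0.911 tilt 0.299 F e -0.8 n -0.5 z 0.3 Mz 0.01
rot [-0.003, -0.001, -0.004] slide [0.005, 0.0013, 0.0117] to [ 0.596 -0.003  0.072]
```

```bash
python3 -m inch '[{"rot":[0,0,0],"slide":[0.0028,0,0.005],"claw":0.088},{"rot":[0,0,0],"slide":[0.0043,0,0.0095],"claw":0.088},{"rot":[0,0,0],"slide":[0.0050,0,0.012],"claw":0.088},{"rot":[0,0,0],"slide":[0.0055,0,0.0135],"claw":0.088},{"rot":[0,0,0],"slide":[0.0060,0,0.0150],"claw":0.088},{"rot":[0,0,0],"slide":[0.0063,0,0.016],"claw":0.088},{"rot":[0,0,0],"slide":[0.0066,0,0.017],"claw":0.088},{"rot":[0,0,0],"slide":[0.0068,0,0.0177],"claw":0.088}]' && python3 -c "
from go import *
where()"
```

```text
clock: 16.4
ee_pos: [0.596, -0.002, 0.0667]
tool_rot: [3.141, 0.3, 2.233]
ft_force: [-0.1, -0.6, -0.4]
opening: 0.0882
gripper_force: 0.0
t 16.4 tcp s 0.0587 y 0.0004 z 0.0667 yaw -0.908 tilt 0.300 F e 0.4 n -0.5 z -0.4 Mz -0.02
```

```bash
python3 -m inch '[{"rot":[0,0,0],"slide":[-0.0012,0,0.0012],"claw":0.088},{"rot":[0,0,0],"slide":[-0.0008,0,0.0022],"claw":0.088},{"rot":[0,0,0],"slide":[-0.0005,0,0.0032],"claw":0.088},{"rot":[0,0,0],"slide":[-0.0002,0,0.0042],"claw":0.088},{"rot":[0,0,0],"slide":[-0.0,0,0.0047],"claw":0.088},{"rot":[0,0,0],"slide":[0.0001,0,0.0050],"claw":0.088},{"rot":[0,0,0],"slide":[0.0001,0,0.0050],"claw":0.088},{"rot":[0,0,0],"slide":[0.0001,0,0.0050],"claw":0.088}]' && python3 -c "
from go import *
where()"
```

```text
clock: 17.2
ee_pos: [0.5969, -0.0031, 0.0622]
tool_rot: [3.141, 0.3, 2.233]
ft_force: [-2.4, -0.3, 4.9]
opening: 0.088
gripper_force: 2.6
t 17.2 tcp s 0.0602 y 0.0005 z 0.0622 yaw -0.908 tilt 0.300 F e -1.2 n -2.1 z 4.9 Mz -0.09
```

Rim felt at z≈0.062 (about 0.061 expected when seated, 0.068 on the lip), and it carries 5 N: seated. Retreating.

```bash
python3 -m inch '[{"rot":[0,0,0],"slide":[-0.0005,0,-0.005],"claw":0.088},{"rot":[0,0,0],"slide":[0,0,-0.02],"claw":0.088},{"rot":[0,0,0],"slide":[0.01,0,-0.05],"claw":0.088},{"rot":[0,0,0],"slide":[0.03,0,-0.08],"claw":0.088},{"rot":[0,0,0],"slide":[0.05,0,-0.11],"claw":0.088},{"rot":[0,0,0],"slide":[0.08,0,-0.13],"claw":0.088},{"rot":[0,0,0],"slide":[0.10,0,-0.13],"claw":0.088},{"rot":[0,0,0],"slide":[0.10,0,-0.13],"claw":0.088}]' && python3 - <<'E'
from go import *
where();crate()
E
```

```text
clock: 18.0
ee_pos: [0.5129, 0.1057, 0.1571]
tool_rot: [3.14, 0.298, 2.238]
ft_force: [-0.4, -0.6, -0.3]
opening: 0.0879
gripper_force: 0.0
t 18.0 tcp s -0.0773 y 0.0013 z 0.1571 yaw -0.903 tilt 0.298 F e 0.2 n -0.7 z -0.3 Mz -0.02
crate rect 937 ((642.0740966796875, -62.342529296875), (180.5135040283203, 137.25389099121094), 37.656768798828125)
crate s,y 0.1346364954041864 -0.0004786282498877442
```

```bash
python3 -c "
from station import env
print(env.hand_in())"
```

```text
the job is handed in; nothing more can be done
None
```

The crate, eggs still in it, is up the ramp and appears fully seated behind the lip, and the job is handed in at about 18 s. The cameras could not resolve the 8 mm drop. I checked it by touch instead: the trailing rim was at about 62 mm (about 61 mm expected seated, 68 mm on the lip) and did not shift under 5 N. The highest push I read was about 23 N (force is only read at the end of each move), and I touched nothing but the crate.

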